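Take a sample feed wheel back one notch

TASK

The feed wheel of the sample feeder stands one notch too far forward. With a fingertip lift the red pawl out of the teeth so that it stays up, push the wheel backward (clockwise seen from above) by exactly one notch, and press the pawl fully home into that notch so the wheel is locked again. Grip nothing, push gently, and leave the things standing around where they are.

Things in the scene. Friction and masses are not known exactly. Their poses are not given: they have to be found in the camera images.
- feeder: Sample feeder: grey round base plate, 212 mm across, 12 mm thick, fixed to the worktop; origin at the worktop under the wheel's centre, z up, +x towards the pawl's hinge. A tongue 64 mm wide reaches to x = 185 mm and carries the hinge. The pawl in a notch stops the wheel from turning backward, at the upright faces of the teeth.
- wheel (a joint): Feed wheel: flat white disc of radius 98 mm on an upright axle. Rad, 0 +-0.04 at the start, falls when turned backward (clockwise from above); one notch back is -0.785. On its rim stand 8 metal saw teeth (radius 76 to 94 mm, 13 mm high), one every 45 degrees, with notches 20 mm wide between. The stiff axle (1 N at the fins) stops at once when it is no longer pushed.
- wheel_axis (a point): Centre of the wheel's top face, 26 mm above the worktop; turns with the wheel. A dark hub 24 mm across and 12 mm high stands here.
- fin_1 (a point): Middle of the top of orange finger fin 1 of four. The fins turn with the wheel; each is 10 mm thick, 28 mm long radially (radius 32 to 60 mm) and 30 mm high (top 56 mm above the worktop). At wheel value 0 this fin stands 45 degrees counter-clockwise from the feeder's +x axis.
- fin_2 (a point): Middle of the top of orange finger fin 2 of four. The fins turn with the wheel; each is 10 mm thick, 28 mm long radially (radius 32 to 60 mm) and 30 mm high (top 56 mm above the worktop). At wheel value 0 this fin stands 135 degrees counter-clockwise from the feeder's +x axis.
- fin_3 (a point): Middle of the top of orange finger fin 3 of four. The fins turn with the wheel; each is 10 mm thick, 28 mm long radially (radius 32 to 60 mm) and 30 mm high (top 56 mm above the worktop). At wheel value 0 this fin stands 225 degrees counter-clockwise from the feeder's +x axis.
- fin_4 (a point): Middle of the top of orange finger fin 4 of four. The fins turn with the wheel; each is 10 mm thick, 28 mm long radially (radius 32 to 60 mm) and 30 mm high (top 56 mm above the worktop). At wheel value 0 this fin stands 315 degrees counter-clockwise from the feeder's +x axis.
- pawl (a joint): Red pawl: lever on a level hinge outside the wheel; its steel nose, 10 mm wide, sits in a notch. Rad: 0 fully home, grows as it is lifted, stop at 1.2; clear of the teeth from 0.22; on top of a tooth it reads about 0.19. The stiff hinge holds it where it is put; it does not fall back. Pressed down on a tooth's sloping back, it drives the wheel on backward into the notch.
- pawl_hinge (a point): Hinge of the pawl, 150 mm from the wheel's centre (feeder +x) and 52 mm above the worktop; the hinge axis is the feeder's y axis.
- lip_edge (a point): Middle of the upper edge of the pawl's lip, a red plate 30 mm wide and 5 mm thick that rises at 50 degrees towards the wheel's centre. Pawl home: 97 mm from the hinge on the wheel's side, 34 mm above it, 86 mm above the worktop. A fingertip fits beneath and inside it, over the wheel: lifting the lip, or pushing it from inside towards the hinge, raises the pawl (2 to 3 N).
- pawl_pad (a point): Black round mark on top of the pawl's arm (18 mm wide), 38 mm from the hinge towards the wheel; moves with the pawl. 58 mm above the worktop with the pawl home. Pressing down here lowers the pawl with a few newtons.
- red_cup_mid (a point): white specimen cup with a red screw lid, 60 mm across, 66 mm tall, loose, standing beside the feeder; point half-way up
- orange_tub_mid (a point): small white tub with an orange lid, 48 mm across, 41 mm tall, loose, standing beside the feeder on the other side; point half-way up
- black_marker_mid (a point): marker pen with a black cap, 130 mm long, 14 mm thick, loose, lying at the front left; its middle
- blue_slide_box_mid (a point): dark blue slide box, 38x89x32 mm, loose, on the right; its middle
- blue_kit_box_mid (a point): small white and blue carton, 51x77x42 mm, loose, at the front right; its middle

How it is judged:
On the way, in this order (a step that is already met when the one before it is completed fails the run):
1. the pawl is lifted clear of the teeth (over 0.25 rad) while the wheel is still in its first notch (value of joint pawl above 0.25 rad and value of joint wheel between -0.12 and 0.12 rad), for 0.2 s.
2. with the pawl still up (over 0.17 rad) the wheel is pushed backward by more than half a notch (below -0.42 rad) (value of joint pawl above 0.17 rad and value of joint wheel below -0.42 rad), for 0.1 s.
At the end, for the whole second after the job is handed in: The wheel stands one notch back (wheel value within 0.09 rad of -0.785), the pawl is fully home in that notch (below 0.06 rad), and both are at rest (value of joint wheel between -0.8754 and -0.6954 rad and value of joint pawl below 0.06 rad and velocity of joint wheel between -0.05 and 0.05 rad/s and velocity of joint pawl between -0.05 and 0.05 rad/s); the robot touches nothing.
It fails at once if the wheel is turned back beyond the one notch by more than half a notch (value of joint wheel below -1.1781 rad).
It fails at once if the wheel is turned forward by more than half a notch (value of joint wheel above 0.3927 rad).
It fails at once if the wheel or the pawl is gripped or pushed hard (over 35 N between the fingers and it) (contact force between the fingers and wheel above 35 N or contact force between the fingers and pawl above 35 N).
It fails at once if one of the loose things around is moved by more than 15 mm or lifted (distance of any of red_cup_mid, orange_tub_mid, black_marker_mid, blue_slide_box_mid, blue_kit_box_mid from where it was at the start of the episode above 0.015 m).
It also fails if it takes over 51 s, if anything falls off the work surface, if the arm or the gripper's body presses on something with over 40 N, if the wrist force passes 120 N, or if a joint passes its speed limit or range.

ROBOT

A 6-joint arm with a two-finger parallel gripper is mounted at the origin on a cart in front of the work surface, level with it; the furniture and walls round the work are solid. World frame = base frame: x ahead of the robot, y to its left, z up, the work surface at z = 0. Lengths are in m, angles in rad, forces in N, time in s.
With the tool pointing down it reaches from about 0.425 to 0.95 m from the base axis. Payload 3.5 kg.
Tool frame: the origin (TCP) lies on the centre line of the jaws, within the pads' length; the fingertips stand 14 mm ahead of it and the grasp point (between the pads) lies 5 mm behind it (tips_ahead is the distance from the TCP to the fingertips, in m); y points along the fingers, z is the direction in which the jaws open and shut, and the axes are right-handed (so a half turn about y gives the same grasp; the last joint's range is limited). The gripper opens to 85 mm and grips with 20 to 120 N. Pads are 22 mm wide; open, the fingers measure 114 mm over their backs; the gripper's body (76 mm by 85 mm) begins 54 mm behind the grasp point. The pads swing forward as they close: fully open they stand 13 mm farther back than shut.
Start: joints at [-1.407, 0.286, 1.577, -0, 1.279, -0.15], TCP at [0.208, -0.642, 0.245] pointing down, gripper open.
Joint ranges: [-2.77, 2.77], [-0.9, 2.22], [0.21, 2.48], [-1.53, 4.67], [0.24, 2.81], [-2.84, 2.84]. Speed limits (rad/s): [2.79, 2.79, 3.14, 3.14, 3.14, 3.14].

INTERFACE

Orientations are given as a unit quaternion [x, y, z, w].
In Python, from plant import get_state, read_camera, sign_off, tips_ahead gives the robot as it stands.
- The arm moves only by the tool send_rows, never from a script. Its argument "plan" is a list of rows, each a list of 2 entries, a list of its own where there are three numbers: the shift along the tool's x, y, z in units of 12 cm (1.0 is 12 cm), then the turn, a rotation vector about the tool's x, y, z in units of 360 degrees (1.0 is 360 degrees). In form: [[[tx, ty, tz], [rx, ry, rz]], ...]. A call has 1 to 12 rows; each row shifts and turns the commanded pose from where the row before left it, along the tool's axes as they then stand; what a row does not reach is not made up. A row lasts 1/10 s, in which the tool goes at most 50 mm and 8.59 degrees, less where a joint would pass 70% of its speed; a pose out of reach is approached as far as the arm can. A call with a number of a shift or a turn outside -1 to 1 is refused whole. A call with a gripper value outside its range is refused whole. "gripper" is the closure, from 0 (fully open) to 1 (shut), set as the call begins (left out, the last holds). The fingers move at their own pace and stop on an object; "grip_force" is the grip in N (left out, the last holds). Time passes only in rows, so rows that do not move let the fingers close. It gives the time, the measured TCP pose, the force and the opening at its end, in the units of the state.
- get_state(): the state, without advancing time (a new reading comes with each control period).
- read_camera(name): name is "scene" or "top" or "wrist"; returns a dict with "img" (384x512x3 uint8, blue, green, red), "fx", "fy", "cx", "cy" (pixels), "world_from_camera" (4x4, takes a point from camera to world coordinates); the wrist camera has in their place "mount" (4x4, takes a point from camera to tool coordinates, whose origin is the TCP and whose axes are the tool frame's). Camera axes: x right, y down, z forward; pixel columns grow to the right and rows downward; lengths in m; the calibration is good to about 2 mm. A picture is of the moment at which its call begins: read the wrist's pose just before it. There is no depth.
- sign_off(): hands the job in, once; it reports no verdict.
The state is a dict: "time": time; "qpos": joint angles; "dq": joint speeds; "joint_efforts": joint torques, N m; "eef_pos": TCP position; "tcp_rot": TCP orientation; "contact_force": force on the tool from outside, world axes, zero at the start; "wrist_torque": the same for the moment, N m; "opening": opening from 0.0 (shut) to 1.0 (fully open).
Only numpy, scipy, OpenCV 4.12 (cv2) and the standard library are available. Lean on these libraries where they do the work, as an engineer would, in place of code of your own. Each camera call takes 0.05 s, during which the arm holds its last target. There are 200 camera calls.

## Working session

There is one attempt and no reset: what is moved stays moved. The work goes in short steps, Python scripts to look and compute and a tool call to move; the robot and the scene stay as the last step left them, time stands still between calls to the robot, and variables do not carry over. Pictures are saved under pics/ and viewed, about 8 in all and at most 12, crops included, and the job is handed in when it is done.

Besides the shell and the picture viewer there is one more tool, called after "Emit:" by a JSON object that holds its "op" and its "data", one argument or row to a line. send_rows: Moves the arm, as the interface text tells. Its arguments: {"type":"object","properties":{"plan":{"type":"array"},"gripper":{"type":"number"},"grip_force":{"type":"number"}},"required":["plan"]}

```bash
mkdir -p pics
python3 - <<'E'
from plant import *
import cv2,numpy as np
s=get_state();print(s, tips_ahead if not callable(tips_ahead) else tips_ahead())
for n in("scene","top"):
    c=read_camera(n);cv2.imwrite(f"pics/{n}0.png",c["img"]);print(n,c["fx"],c["fy"],c["cx"],c["cy"],np.round(c["world_from_camera"],4).tolist())
c=read_camera("wrist");print(np.round(c["mount"],4).tolist())
a=np.hstack([cv2.imread("pics/scene0.png"),cv2.imread("pics/top0.png")]);
E
```

```text
{'time': 0.0, 'qpos': array([-1.40697410e+00,  2.87179146e-01,  1.57815249e+00,  1.47845054e-05,
        1.27859808e+00, -1.49958844e-01]), 'dq': array([ 0.00247538,  0.00044878, -0.00114318, -0.00041293,  0.00086688,
       -0.00203497]), 'joint_efforts': array([-5.45315543e-04, -4.05983627e+01, -2.92627251e+01, -2.01315484e-04,
        5.67277035e-03,  1.18966810e-05]), 'eef_pos': array([ 0.20830031, -0.64141139,  0.24395142]), 'tcp_rot': array([-0.11048296,  0.69924808, -0.6975955 ,  0.11048151]), 'contact_force': array([0.75212885, 0.62297493, 0.00658884]), 'wrist_torque': array([0.00729406, 0.00667805, 0.02795347]), 'opening': 1.0001626702409603} 0.014
scene 468.76848456983174 468.76848456983174 252.29075075692984 190.30087908765924 [[-0.7279, -0.5335, 0.4308, -0.068], [-0.6856, 0.5529, -0.4736, 0.6591], [0.0145, -0.6401, -0.7682, 1.0991], [0.0, 0.0, 0.0, 1.0]]
top 391.85788173619625 391.85788173619625 248.0608743711038 190.04669051973065 [[-0.0061, -0.985, 0.1726, 0.2465], [-1.0, 0.0054, -0.0047, 0.0238], [0.0037, -0.1726, -0.985, 1.4862], [0.0, 0.0, 0.0, 1.0]]
[[0.001, 0.9489, 0.3156, -0.0808], [-0.0002, -0.3156, 0.9489, -0.1266], [1.0, -0.001, -0.0001, 0.0009], [0.0, 0.0, 0.0, 1.0]]
```

View pics/top0.png

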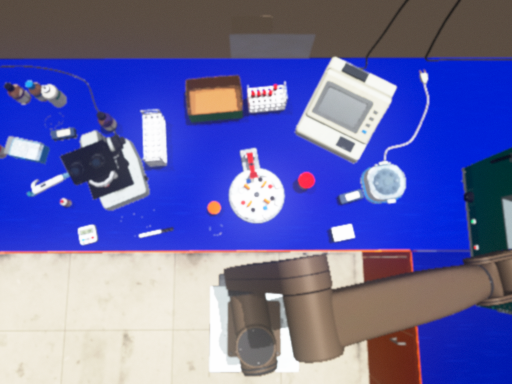

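View pics/scene0.png

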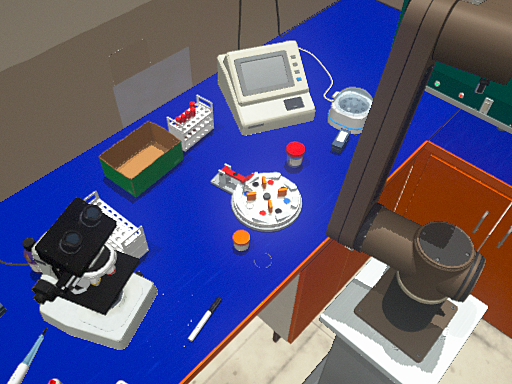

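The feeder is at top px (257,195) with the pawl pointing away from the robot at (251,165). The red cup is at (306,180), the orange tub at (213,208). Next I'll zoom in on both views.

```bash
cat > h.py <<'E'
import numpy as np,cv2
from plant import *
from scipy.spatial.transform import Rotation as R
def ray(c,u,v,z):
    T=c["world_from_camera"];d=T[:3,:3]@[(u-c["cx"])/c["fx"],(v-c["cy"])/c["fy"],1]
    return T[:3,3]+d*(z-T[2,3])/d[2]
def proj(c,p):
    T=c["world_from_camera"];q=T[:3,:3].T@(np.array(p)-T[:3,3])
    return np.array([c["fx"]*q[0]/q[2]+c["cx"],c["fy"]*q[1]/q[2]+c["cy"]])
def wcam():
    s=get_state();c=read_camera("wrist");T=np.eye(4);T[:3,:3]=R.from_quat(s["tcp_rot"]).as_matrix();T[:3,3]=s["eef_pos"]
    c["world_from_camera"]=T@c["mount"];return c
E
python3 - <<'E'
from h import *
a=read_camera("top");b=read_camera("scene")
A=cv2.resize(a["img"][140:228,200:310],None,fx=5,fy=5,interpolation=3)
B=cv2.resize(b["img"][155:235,205:310],None,fx=5,fy=5,interpolation=3)
w=max(A.shape[1],B.shape[1])
cv2.imwrite("pics/za.png",A);cv2.imwrite("pics/zb.png",B)
print(ray(a,257,195,.02),ray(b,267,201,.02))
for n,u,v,z in(("cup",306,180,.066),("tub",213.5,208,.041),("pen",155,233,.01),("hinge",250,157,.05)):print(n,ray(a,u,v,z))
E
```

```text
[ 0.4841558  -0.01698517  0.02      ] [ 0.47798148 -0.00654858  0.02      ]
cup [ 0.53189716 -0.19749696  0.066     ]
tub [0.43274184 0.1456303  0.041     ]
pen [0.34356037 0.36663908 0.01      ]
hinge [0.6248196  0.00883107 0.05      ]
```

View pics/za.png

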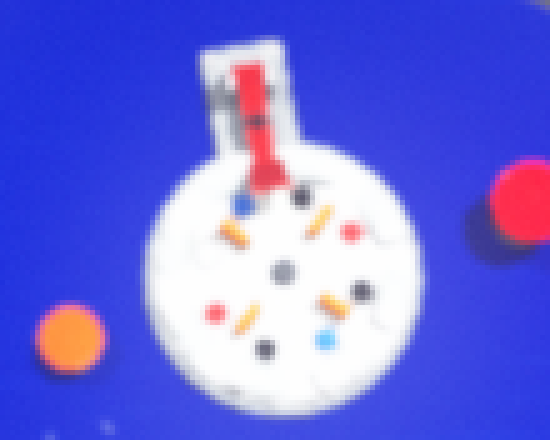

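View pics/zb.png

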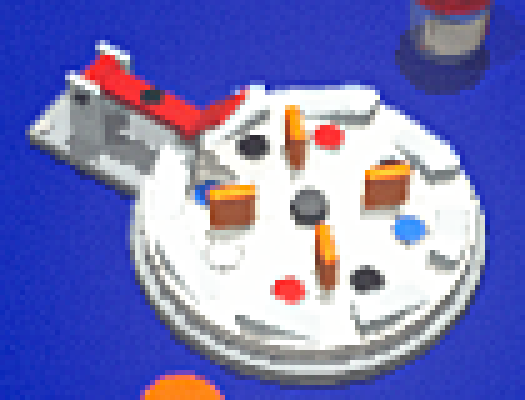

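Wheel hub is at top (256.6,194.4) and scene (266.8,196). The fins and the pad are visible in both views. I'll fit the pose from them.

```bash
cat > fit.py <<'E'
from h import *
from scipy.optimize import least_squares
a=read_camera("top");b=read_camera("scene")
ut=lambda x,y:((x+.5)/5-.5+200,(y+.5)/5-.5+140)
us=lambda x,y:((x+.5)/5-.5+205,(y+.5)/5-.5+155)
f=lambda k,w:np.array([.046*np.cos(np.radians(k)+w),.046*np.sin(np.radians(k)+w),.056])
obs=[(a,ut(283,272),0),(b,us(309,190+5),0),(a,ut(257,121),1),(b,us(153,97),1)]
for k,p,q in((45,(233,233),(233,190)),(135,(246,320),(325,230)),(225,(333,306),(386,173)),(315,(319,222),(294,113))):
    obs+=[(a,ut(*p),k),(b,us(*q),k)]
def res(P):
    x,y,t,w,ax,ay,bx,by=P;r=[]
    for c,p,k in obs:
        l=np.array([0,0,.038]) if k==0 else np.array([.112,0,.058]) if k==1 else f(k,w)
        W=R.from_euler('z',t).apply(l)+[x,y,0]
        r+=list(proj(c,W)+(np.array([ax,ay]) if c is a else np.array([bx,by]))-p)
    return np.r_[r,np.array([ax,ay,bx,by])/.7]
s=least_squares(res,[.484,-.015,.1,0,0,0,0,0]);print(np.round(s.x,4));print(np.round(s.fun,1))
E
python3 fit.py
```

```text
[ 0.4865 -0.0135  0.1735 -0.0314 -0.062   0.4609 -0.2217 -0.3134]
[-0.1  0.1  0.   0.3 -0.2  0.4 -0.3 -0.6  0.1 -0.2 -0.2 -0.7  0.1 -0.4
  0.2  1.7  0.1 -0.2  0.4 -1.1  0.2 -0.5  0.3  1.  -0.1  0.7 -0.3 -0.4]
```

```bash
cat >> h.py <<'E'
F0=np.array([.4865,-.0135,0]);YAW=.1735
def F(x,y,z): return R.from_euler('z',YAW).apply([x,y,z])+F0
def rows(tips,yaw,n,s=None,tip=None):
    """tip target in feeder frame (m), tool-x yaw rel feeder x (deg); total in tool units + per-row"""
    s=s or get_state();Rc=R.from_quat(s["tcp_rot"])
    tip=tips_ahead if tip is None else tip
    yx=YAW+np.radians(yaw);X=np.array([np.cos(yx),np.sin(yx),0]);Y=np.array([0,0,-1.]);Z=np.cross(X,Y)
    Rt=R.from_matrix(np.array([X,Y,Z]).T)
    P=F(*tips)+[0,0,tip]
    d=Rc.inv().apply(P-s["eef_pos"]);w=(Rc.inv()*Rt).as_rotvec()
    print("shift mm",np.round(d*1000,1),"turn deg",np.round(np.degrees(w),1),"| rows",n,np.round(d/.12/n,4),np.round(w/2/np.pi/n,4))
def where():
    s=get_state();M=R.from_quat(s["tcp_rot"]).as_matrix()
    p=R.from_euler('z',-YAW).apply(s["eef_pos"]+M[:,1]*tips_ahead-F0)
    print("t",round(s["time"],2),"tip feeder mm",np.round(p*1000,1),"yaw",np.round(np.degrees(np.arctan2(M[1,0],M[0,0])-YAW),1),"down",np.round(M[:,1],3),"F",np.round(s["contact_force"],1),"open",round(s["opening"],2),tips_ahead)
E
python3 - <<'E'
from h import *
where()
for y in(0,180):rows((.022,0,.2),y,12);rows((.022,0,.2),y,24)
E
```

```text
t 0.35 tip feeder mm [-382.4 -570.9  231. ] yaw -172.0 down [-0.     0.001 -1.   ] F [-0.2  0.   0.2] open 1.0 0.014
shift mm [-480.3   31.3 -508.8] turn deg [  -0. -172.   -0.] | rows 12 [-0.3335  0.0217 -0.3533] [-0.     -0.0398 -0.    ]
shift mm [-480.3   31.3 -508.8] turn deg [  -0. -172.   -0.] | rows 24 [-0.1668  0.0109 -0.1767] [-0.     -0.0199 -0.    ]
shift mm [-480.3   31.3 -508.8] turn deg [ 0.  8. -0.] | rows 12 [-0.3335  0.0217 -0.3533] [ 0.      0.0019 -0.    ]
shift mm [-480.3   31.3 -508.8] turn deg [ 0.  8. -0.] | rows 24 [-0.1668  0.0109 -0.1767] [ 0.      0.0009 -0.    ]
```

Emit:
{"op": "send_rows", "data": {
  "plan": [
    [[-0.167, 0, -0.177], [0, 0, 0]],
    [[-0.167, 0, -0.177], [0, 0, 0]],
    [[-0.167, 0, -0.177], [0, 0, 0]],
    [[-0.167, 0, -0.177], [0, 0, 0]],
    [[-0.167, 0, -0.177], [0, 0, 0]],
    [[-0.167, 0, -0.177], [0, 0, 0]],
    [[-0.167, 0, -0.177], [0, 0, 0]],
    [[-0.167, 0, -0.177], [0, 0, 0]],
    [[-0.167, 0, -0.177], [0, 0, 0]],
    [[-0.167, 0, -0.177], [0, 0, 0]],
    [[-0.167, 0, -0.177], [0, 0, 0]],
    [[-0.167, 0, -0.177], [0, 0, 0]]
  ],
  "gripper": 1,
  "grip_force": 20
}}

```text
time: 1.55
eef_pos: [0.3588, -0.3242, 0.2455]
tcp_rot: [0.11, -0.698, 0.699, -0.111]
contact_force: [0.4, -0.7, -0.1]
opening: 0.004
```

Emit:
{"op": "send_rows", "data": {
  "plan": [
    [[-0.167, 0, -0.177], [0, 0, 0]],
    [[-0.167, 0, -0.177], [0, 0, 0]],
    [[-0.167, 0, -0.177], [0, 0, 0]],
    [[-0.167, 0, -0.177], [0, 0, 0]],
    [[-0.167, 0, -0.177], [0, 0, 0]],
    [[-0.167, 0, -0.177], [0, 0, 0]],
    [[-0.167, 0, -0.177], [0, 0, 0]],
    [[-0.167, 0, -0.177], [0, 0, 0]],
    [[-0.167, 0, -0.177], [0, 0, 0]],
    [[-0.167, 0, -0.177], [0, 0, 0]],
    [[0, 0, 0], [0, 0.022, 0]],
    [[0, 0, 0], [0, 0, 0]]
  ]
}}

```text
time: 2.75
eef_pos: [0.4837, -0.0607, 0.2454]
tcp_rot: [0.063, -0.704, 0.704, -0.063]
contact_force: [0.1, 0.8, 0.3]
opening: 0.006
```

Run:
```python
from h import *
where();rows((.022,0,.2),180,6)
c=wcam();I=cv2.resize(c["img"],None,fx=1.5,fy=1.5);cv2.imwrite("pics/w1.png",I)
```

```text
t 2.75 tip feeder mm [-10.9 -46.  231.4] yaw -179.8 down [ 0. -0. -1.] F [0.1 0.8 0.3] open 0.01 0.014
shift mm [-33.1  31.4 -45.9] turn deg [-0.   0.2 -0. ] | rows 6 [-0.046   0.0436 -0.0637] [-0.      0.0001 -0.    ]
```

View pics/w1.png

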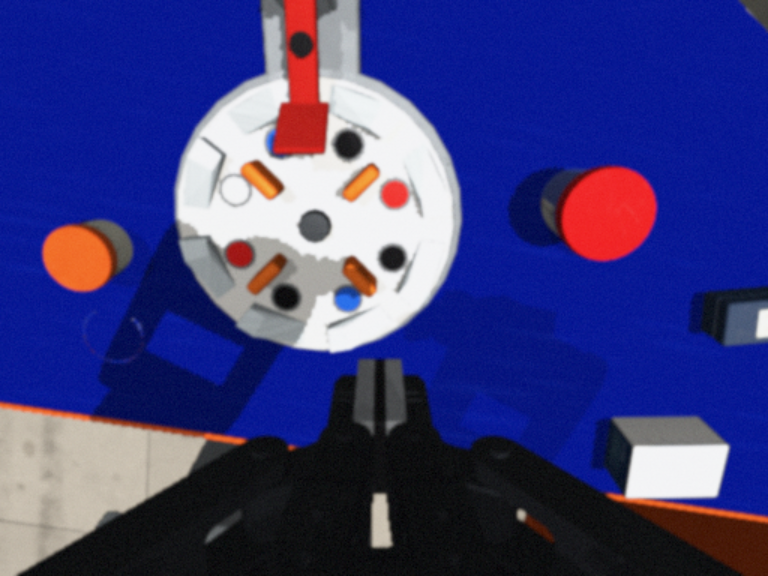

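Sharp wrist view (1.5x px): hub (315,226), pad (300,45), lip edge middle (300,153), with the fins around the hub. I'll refine the pose from this.

Run:
```python
from h import *
from scipy.optimize import least_squares
c=wcam();g=lambda u,v:((u+.5)/1.5-.5,(v+.5)/1.5-.5)
f=lambda k,w:np.array([.046*np.cos(np.radians(k)+w),.046*np.sin(np.radians(k)+w),.056])
obs=[(g(315,225),0),(g(300.5,45),1),(g(300,153),2),(g(262,178),45),(g(267,270),135),(g(361,272),225),(g(362,178),315)]
def res(P):
    x,y,t,w=P;r=[]
    for p,k in obs:
        l={0:[0,0,.038],1:[.112,0,.058],2:[.053,0,.086]}.get(k);l=f(k,w) if l is None else np.array(l)
        r+=list(proj(c,R.from_euler('z',t).apply(l)+[x,y,0])-p)
    return r
s=least_squares(res,[.4865,-.0135,.17,0]);print(np.round(s.x,4));print(np.round(s.fun,1))
```

```text
[ 0.4894 -0.0172  0.1975 -0.0358]
[ 0.8 -0.3 -0.2 -4.3  0.1 -3.5 -1.6  0.2 -1.   4.8  1.2  4.4  0.9  1.3]
```

Run:
```python
from h import *
from scipy.optimize import least_squares
c=wcam();g=lambda u,v:((u+.5)/1.5-.5,(v+.5)/1.5-.5)
print(c["fx"],c["fy"],c["cx"],c["cy"],np.round(c["world_from_camera"],3))
f=lambda k,w:np.array([.046*np.cos(np.radians(k)+w),.046*np.sin(np.radians(k)+w),.056])
obs=[(g(315,225),0),(g(300.5,45),1),(g(300,153),2),(g(262,178),45),(g(267,270),135),(g(361,272),225),(g(362,178),315)]
def res(P,full=1):
    x,y,t,w,z,rx,ry=P;r=[]
    for p,k in obs:
        l={0:[0,0,.038],1:[.112,0,.058],2:[.053,0,.086]}.get(k);l=f(k,w) if l is None else np.array(l)
        r+=list(proj(c,R.from_euler('z',t).apply(l)+[x,y,z])+[rx,ry]-p)
    return np.r_[r,rx/3,ry/3]
s=least_squares(res,[.4865,-.0135,.17,0,0,0,0]);print(np.round(s.x,4));print(np.round(s.fun,1))
```

```text
330.058013278069 330.058013278069 252.7897351736766 190.05884122680186 [[ 0.176 -0.934 -0.311  0.563]
 [-0.984 -0.167 -0.056 -0.048]
 [ 0.     0.316 -0.949  0.372]
 [ 0.     0.     0.     1.   ]]
[ 0.4858 -0.0161  0.2005 -0.0392 -0.0163 -0.2053 -1.6813]
[ 0.6 -2.  -0.2  0.9  0.3 -2.3  0.2  0.   0.4  1.4 -0.5  1.  -0.9  1.1
 -0.1 -0.6]
```

Run:
```python
from h import *
c=wcam();I=c["img"];H=cv2.cvtColor(I,cv2.COLOR_BGR2HSV)
def comps(lo,hi,a):
    n,l,st,ce=cv2.connectedComponentsWithStats(cv2.inRange(H,lo,hi))
    for i in range(1,n):
        if st[i,4]>=a:print(np.round(ce[i]*1.5,1),st[i])
print("orange");comps((8,150,90),(20,255,255),30)
print("red");comps((0,150,90),(4,255,255),60)
print("dark");
m=cv2.inRange(H,(0,0,0),(180,255,90));m[:, :170]=0;m[:,270:]=0;m[230:]=0
n,l,st,ce=cv2.connectedComponentsWithStats(m)
for i in range(1,n):
    if st[i,4]>40:print(np.round(ce[i]*1.5,1),st[i])
for p in((.5319,-.1975,.066),(.4327,.1456,.041),F(0,0,.038),F(.112,0,.058)):print(np.round(proj(c,p)*1.5,1))
J=I[60:240,110:320]
cv2.imwrite("pics/w2.png",cv2.resize(J,None,fx=3.5,fy=3.5,interpolation=3)[:600])
```

```text
orange
[259.2 177.9] [160 107  27  25 354]
[358.6 181.1] [228 109  23  24 262]
[ 77.5 255.5] [  28  149   49   43 1555]
[263.2 274.2] [164 170  23  25 233]
[357.3 275.6] [228 171  21  25 297]
[ 48.5 411.6] [  0 269  69  12 145]
[145.1 426. ] [ 77 281  40   7  65]
[219.5 437.7] [126 288  38   8 104]
[689.1 509.1] [404 330 108  20 410]
red
[299.7  86.5] [ 182    0   35  102 2224]
[604.2 211.6] [ 372  112   62   59 2583]
[392.6 193.1] [254 121  17  17 221]
[237.3 253. ] [150 161  17  16 197]
dark
[322.4   5.1] [210   0  12  10  90]
[298.6  42.7] [192  21  15  16 185]
[345.9 143.3] [222  87  18  18 252]
[313.3 225.4] [199 140  20  20 136]
[390.5 256.7] [252 164  17  16 202]
[283.7 295.6] [180 188  19  19 261]
[263.3 341.9] [170 226  15   4  42]
[605.8 216.8]
[ 71.  263.7]
[309.1 227.2]
[296.3  42.2]
```

```bash
cat > joint.py <<'E'
from h import *
from scipy.optimize import least_squares
a=read_camera("top");b=read_camera("scene");c=wcam();C=[a,b,c]
ut=lambda x,y:((x+.5)/5-.5+200,(y+.5)/5-.5+140)
us=lambda x,y:((x+.5)/5-.5+205,(y+.5)/5-.5+155)
g=lambda u,v:((u+.5)/1.5-.5,(v+.5)/1.5-.5)
f=lambda k,w:np.array([.046*np.cos(np.radians(k)+w),.046*np.sin(np.radians(k)+w),.056])
obs=[(0,ut(283,272),0),(1,us(309,195),0),(0,ut(257,121),1),(1,us(153,97),1),(2,g(314,225.5),0),(2,g(299.5,44),1),(2,g(300,153),2)]
for k,p,q,w in((45,(233,233),(233,190),(262,178)),(135,(246,320),(325,230),(265,271)),(225,(333,306),(386,173),(360,273)),(315,(319,222),(294,113),(361,179))):
    obs+=[(0,ut(*p),k),(1,us(*q),k),(2,g(*w),k)]
def res(P):
    x,y,t,w=P[:4];r=[]
    for i,p,k in obs:
        l={0:[0,0,.038],1:[.112,0,.058],2:[.053,0,.086]}.get(k);l=f(k,w) if l is None else np.array(l)
        W=R.from_euler('z',t).apply(l)+[x,y,0];e=P[4+6*i:10+6*i];cc=C[i]["world_from_camera"][:3,3]
        W=R.from_rotvec(e[3:]).apply(W-cc)+cc+e[:3]
        r+=list((proj(C[i],W)-p)/.7)
    return np.r_[r,(P[4:].reshape(3,6)/[.002,.002,.002,.004,.004,.004]).ravel()]
s=least_squares(res,np.r_[.4865,-.0135,.17,0,np.zeros(18)],x_scale=1e-3);J=s.jac
print(np.round(s.x[:4],4),np.round(np.sqrt(np.diag(np.linalg.inv(J.T@J)))[:4],4));print(np.round(s.x[4:].reshape(3,6)*1000,1));print(np.round(s.fun[:len(obs)*2],1))
E
python3 joint.py
```

```text
[ 0.4863 -0.0158  0.1897 -0.0418] [0.0021 0.0021 0.0067 0.0091]
[[-0.2  0.3  0.   1.5  1.2 -0.5]
 [ 0.4  0.  -0.2  0.8 -1.   0.8]
 [-0.1 -0.3 -9.1 -0.2 -5.6  1.2]]
[-0.   0.3  0.   0.2 -0.8  0.8 -0.9 -0.6  1.1 -2.1  0.5 -0.8 -0.5 -3.5
  0.1 -0.  -0.2 -1.1 -1.4 -0.   0.3 -0.4  0.4  2.1  0.3  2.9  0.3 -0.2
  0.5 -2.  -0.1  3.2  0.3 -0.6  0.3  1.2  0.2  1.5]
```

```bash
sed -i 's/^F0=.*/F0=np.array([.4863,-.0158,0]);YAW=.19/' h.py
python3 - <<'E'
from h import *
where();rows((.022,0,.13),180,6);rows((.022,0,.064),180,6)
E
```

```text
t 3.1 tip feeder mm [-11.6 -44.8 231.4] yaw -180.8 down [ 0. -0. -1.] F [ 0.6 -0.4 -0.2] open 0.0 0.014
shift mm [-32.9 101.4 -45.2] turn deg [-0.  -0.8 -0. ] | rows 6 [-0.0458  0.1408 -0.0628] [-0.     -0.0004 -0.    ]
shift mm [-32.9 167.4 -45.2] turn deg [-0.  -0.8 -0. ] | rows 6 [-0.0458  0.2324 -0.0628] [-0.     -0.0004 -0.    ]
```

Emit:
{"op": "send_rows", "data": {
  "plan": [
    [[-0.055, 0, -0.075], [0, -0.0022, 0]],
    [[-0.055, 0, -0.075], [0, 0, 0]],
    [[-0.055, 0, -0.075], [0, 0, 0]],
    [[-0.055, 0.1, -0.075], [0, 0, 0]],
    [[-0.055, 0.2, -0.077], [0, 0, 0]],
    [[0, 0.2, 0], [0, 0, 0]],
    [[0, 0.2, 0], [0, 0, 0]],
    [[0, 0.2, 0], [0, 0, 0]],
    [[0, 0.2, 0], [0, 0, 0]],
    [[0, 0.2, 0], [0, 0, 0]],
    [[0, 0.1, 0], [0, 0, 0]],
    [[0, 0, 0], [0, 0, 0]]
  ]
}}

```text
time: 4.3
eef_pos: [0.5058, -0.0099, 0.0748]
tcp_rot: [-0.069, 0.704, -0.703, 0.065]
contact_force: [0.2, 0.3, -0.8]
opening: 0.001
```

Run:
```python
from h import *
where();c=wcam();cv2.imwrite("pics/w3.png",cv2.resize(c["img"][40:340,60:460],None,fx=1.5,fy=1.5))
```

```text
t 4.3 tip feeder mm [20.2  2.1 60.8] yaw -180.0 down [-0.005  0.001 -1.   ] F [ 0.2  0.3 -0.8] open 0.0 0.014
```

View pics/w3.png

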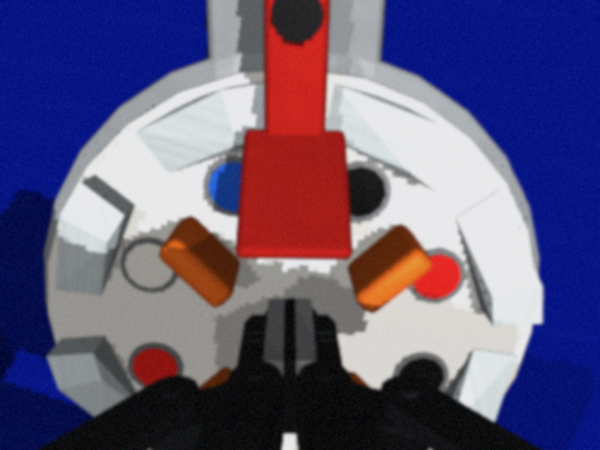

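The fingertip is at (289,300), just inside the lip edge (295,257), centred and above the wheel. Now I'll push outward toward contact.

Emit:
{"op": "send_rows", "data": {
  "plan": [
    [[-0.05, 0, 0], [0, 0, 0]],
    [[-0.05, 0, 0], [0, 0, 0]],
    [[-0.03, 0, 0], [0, 0, 0]],
    [[-0.02, 0, 0], [0, 0, 0]],
    [[-0.02, 0, 0], [0, 0, 0]],
    [[-0.02, 0, 0], [0, 0, 0]],
    [[0, 0, 0], [0, 0, 0]]
  ]
}}

```text
time: 5.05
eef_pos: [0.5268, -0.0071, 0.0769]
tcp_rot: [-0.071, 0.704, -0.704, 0.064]
contact_force: [-9.6, -4.2, 6.7]
opening: 0.004
```

Emit:
{"op": "send_rows", "data": {
  "plan": [
    [[-0.02, -0.03, 0], [0, 0, 0]],
    [[-0.02, -0.04, 0], [0, 0, 0]],
    [[-0.02, -0.04, 0], [0, 0, 0]],
    [[-0.02, -0.04, 0], [0, 0, 0]],
    [[0, 0, 0], [0, 0, 0]]
  ]
}}

```text
time: 5.55
eef_pos: [0.5346, -0.0056, 0.0948]
tcp_rot: [0.073, -0.704, 0.704, -0.062]
contact_force: [-15.2, -4.5, 9.1]
opening: 0.001
```

Run:
```python
from h import *
where()
```

```text
t 5.55 tip feeder mm [49.2  0.9 80.8] yaw -179.9 down [-0.015 -0.002 -1.   ] F [-15.2  -4.5   9.1] open 0.0 0.014
```

Run:
```python
from h import *
c=wcam();b=read_camera("scene")
A=cv2.resize(c["img"][20:300,100:400],None,fx=1.3,fy=1.3);B=cv2.resize(b["img"][140:240,195:305],(400,364),interpolation=3)
cv2.imwrite("pics/w4.png",np.hstack([A,B]))
```

```text
(no output)
```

View pics/w4.png

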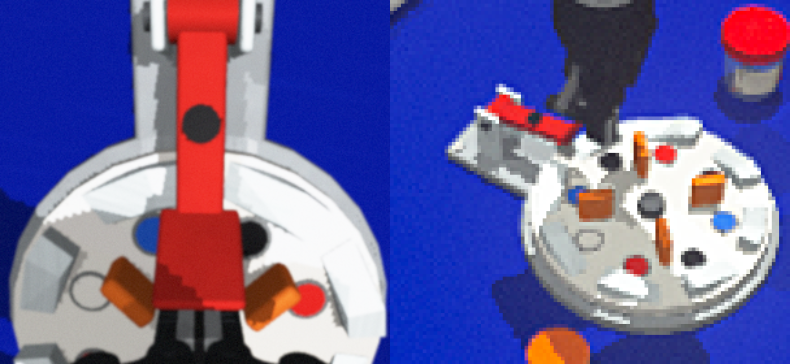

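```bash
cat >> h.py <<'E'
def pt(x,z,th):  # pawl point rel hinge at home -> feeder coords
    return F(.150+x*np.cos(th)+z*np.sin(th),0,.052+z*np.cos(th)-x*np.sin(th))
E
python3 - <<'E'
from h import *
c=wcam();where();s=get_state();print(np.round(s["wrist_torque"],2))
for th in(0,.1,.2,.3,.4):print(th,np.round(proj(c,pt(-.038,.006,th)),1),np.round(proj(c,pt(-.097,.034,th)),1),np.round(R.from_euler('z',-YAW).apply(pt(-.097,.034,th)-F0),3))
print("obs pad 254.6 114.6 edge 252 257; hub",proj(c,F(0,0,.038)))
E
```

```text
t 5.7 tip feeder mm [49.   1.  80.4] yaw -179.9 down [-0.015 -0.002 -1.   ] F [-14.8  -4.6   8.3] open 0.0 0.014
[-0.72  2.19 -0.01]
0 [253.  118.7] [253. 256.] [ 0.053 -0.     0.086]
0.1 [253. 118.] [253.  259.5] [0.057 0.    0.096]
0.2 [253.  116.4] [253. 261.] [ 0.062 -0.     0.105]
0.3 [253.  113.9] [253.  259.9] [ 0.067 -0.     0.113]
0.4 [253.  110.4] [252.9 255.5] [ 0.074 -0.     0.121]
obs pad 254.6 114.6 edge 252 257; hub [253.00394637 289.18701722]
```

```bash
cat >> h.py <<'E'
def padpx(img):
    g=img[150:200,215:260].astype(float);g=cv2.resize(g,None,fx=8,fy=8,interpolation=cv2.INTER_CUBIC)
    m=(g.max(2)<75).astype(np.uint8);n,l,st,ce=cv2.connectedComponentsWithStats(m)
    return [(np.round((ce[i]+.5)/8-.5+[215,150],2).tolist(),int(st[i,4])) for i in range(1,n) if st[i,4]>150]
E
python3 - <<'E'
from h import *
b=read_camera("scene")
print(padpx(cv2.imread("pics/scene0.png")));print(padpx(b["img"]))
for th in(0,.1,.2,.3,.4):print(th,np.round(proj(b,pt(-.038,.006,th)),1),np.round(proj(b,pt(-.097,.034,th)),1))
E
```

```text
[([234.78, 173.76], 436), ([220.85, 174.19], 158), ([255.17, 183.72], 926)]
[([251.39, 161.41], 22974), ([238.98, 167.68], 480), ([234.24, 172.01], 449), ([255.3, 183.91], 1114)]
0 [235.4 173.7] [252.2 175.6]
0.1 [235.1 172.8] [251.1 172.8]
0.2 [234.8 171.8] [249.8 170. ]
0.3 [234.3 170.8] [248.1 167.2]
0.4 [233.8 169.7] [246.2 164.4]
```

The pad shift in the scene view gives θ≈0.18, so the pawl is rising and matches the geometry. I'll continue with more upward motion to relieve the friction.

Emit:
{"op": "send_rows", "data": {
  "plan": [
    [[0, -0.03, 0], [0, 0, 0]],
    [[0, -0.03, 0], [0, 0, 0]],
    [[0, -0.03, 0], [0, 0, 0]],
    [[0, 0, 0], [0, 0, 0]]
  ]
}}

```text
time: 6.15
eef_pos: [0.5398, -0.0047, 0.1068]
tcp_rot: [0.066, -0.704, 0.704, -0.067]
contact_force: [-1.2, -0.4, 0.5]
opening: 0.0
```

Run:
```python
from h import *
where();print(padpx(read_camera("scene")["img"]))
```

```text
t 6.15 tip feeder mm [54.7  0.7 92.8] yaw -180.0 down [ 0.001  0.    -1.   ] F [-1.2 -0.4  0.5] open 0.0 0.014
[([250.53, 159.7], 19733), ([237.86, 163.59], 487), ([233.72, 170.89], 377), ([220.75, 174.13], 152), ([255.26, 183.95], 1137)]
```

Emit:
{"op": "send_rows", "data": {
  "plan": [
    [[-0.02, -0.04, 0], [0, 0, 0]],
    [[-0.025, -0.035, 0], [0, 0, 0]],
    [[-0.025, -0.035, 0], [0, 0, 0]],
    [[-0.03, -0.03, 0], [0, 0, 0]],
    [[-0.03, -0.03, 0], [0, 0, 0]],
    [[-0.03, -0.03, 0], [0, 0, 0]],
    [[-0.03, -0.03, 0], [0, 0, 0]],
    [[-0.03, -0.025, 0], [0, 0, 0]],
    [[0, 0, 0], [0, 0, 0]]
  ]
}}

```text
time: 7.1
eef_pos: [0.5662, 0.0002, 0.1375]
tcp_rot: [0.066, -0.704, 0.704, -0.068]
contact_force: [-0.2, -0.4, 0.2]
opening: 0.001
```

Run:
```python
from h import *
where();b=read_camera("scene");print(padpx(b["img"]))
for th in(.4,.5,.6,.7,.8):print(th,np.round(proj(b,pt(-.038,.006,th)),1))
for p,y in(((.06,0,.125),180),((.03,-.005,.125),225),((.045,-.014,.045),225)):rows(p,y,4)
```

```text
t 7.1 tip feeder mm [ 81.5   0.6 123.5] yaw -180.0 down [ 0.002 -0.    -1.   ] F [-0.2 -0.4  0.2] open 0.0 0.014
[([229.07, 151.61], 491), ([241.4, 155.19], 9232), ([220.78, 174.19], 172), ([255.14, 183.75], 1012)]
0.4 [233.8 169.7]
0.5 [233.2 168.7]
0.6 [232.4 167.7]
0.7 [231.6 166.7]
0.8 [230.8 165.8]
shift mm [21.1 -1.9  0.7] turn deg [-0.  -0.  -0.1] | rows 4 [ 0.044  -0.004   0.0014] [-0. -0. -0.]
shift mm [51.1 -1.9  5.7] turn deg [ -0. -45.  -0.] | rows 4 [ 0.1065 -0.004   0.0119] [-0.     -0.0313 -0.    ]
shift mm [36.2 78.1 14.7] turn deg [ -0. -45.  -0.] | rows 4 [0.0754 0.1627 0.0306] [-0.     -0.0313 -0.    ]
```

Run:
```python
from h import *
s=get_state();print(np.round(s["qpos"],2))
rows((-.0176,-.0488,.123),132.6,8)
rows((-.0176,-.0488,.04),132.6,8)
```

```text
[-0.18  0.16  1.93  0.    1.04  1.2 ]
shift mm [98.7  0.  49.5] turn deg [ 0.  47.4 -0.1] | rows 8 [0.1028 0.     0.0516] [ 0.      0.0164 -0.    ]
shift mm [98.8 83.  49.5] turn deg [ 0.  47.4 -0.1] | rows 8 [0.1029 0.0865 0.0516] [ 0.      0.0164 -0.    ]
```

Emit:
{"op": "send_rows", "data": {
  "plan": [
    [[0.103, 0, 0.051], [0, 0, 0]],
    [[0.103, 0, 0.051], [0, 0, 0]],
    [[0.103, 0, 0.052], [0, 0, 0]],
    [[0.103, 0, 0.052], [0, 0, 0]],
    [[0.103, 0, 0.052], [0, 0, 0]],
    [[0.103, 0, 0.052], [0, 0, 0]],
    [[0.103, 0, 0.051], [0, 0, 0]],
    [[0.103, 0, 0.051], [0, 0, 0]],
    [[0, 0, 0], [0, -0.023, 0]],
    [[0, 0, 0], [0, -0.023, 0]],
    [[0, 0, 0], [0, -0.023, 0]],
    [[0, 0, 0], [0, -0.023, 0]]
  ]
}}

```text
time: 8.35
eef_pos: [0.477, -0.0674, 0.1368]
tcp_rot: [0.267, -0.655, 0.655, -0.267]
contact_force: [1.1, 0.4, 0.0]
opening: 0.0
```

Emit:
{"op": "send_rows", "data": {
  "plan": [
    [[0, 0, 0], [0, -0.023, 0]],
    [[0, 0, 0], [0, -0.023, 0]],
    [[0, 0, 0], [0, -0.023, 0]],
    [[0, 0, 0], [0, -0.023, 0]],
    [[0, 0, 0], [0, -0.023, 0]],
    [[0, 0, 0], [0, -0.023, 0]],
    [[0, 0, 0], [0, -0.023, 0]],
    [[0, 0, 0], [0, -0.023, 0]],
    [[0, 0, 0], [0, -0.023, 0]],
    [[0, 0.08, 0], [0, -0.023, 0]],
    [[0, 0.1, 0], [0, -0.023, 0]],
    [[0, 0.1, 0], [0, -0.023, 0]]
  ]
}}

```text
time: 9.55
eef_pos: [0.4772, -0.0675, 0.103]
tcp_rot: [0.672, -0.22, 0.221, -0.672]
contact_force: [0.0, 0.5, 0.2]
opening: -0.005
```

Run:
```python
from h import *
where();rows((-.0176,-.0488,.04),312.6,4)
b=read_camera("scene");print(padpx(b["img"]));c=wcam()
A=cv2.resize(c["img"][0:330,60:460],(440,363));B=cv2.resize(b["img"][140:240,195:305],(400,363),interpolation=3)
cv2.imwrite("pics/w5.png",np.hstack([A,B])[:,:800])
```

```text
t 9.55 tip feeder mm [-18.6 -49.   89. ] yaw -47.2 down [ 0.001 -0.    -1.   ] F [0.  0.5 0.2] open -0.0 0.014
shift mm [ 0.5 49.   0.9] turn deg [-0.   0.2  0. ] | rows 4 [0.0011 0.1022 0.0019] [-0.      0.0001  0.    ]
[([255.21, 183.68], 903)]
```

View pics/w5.png

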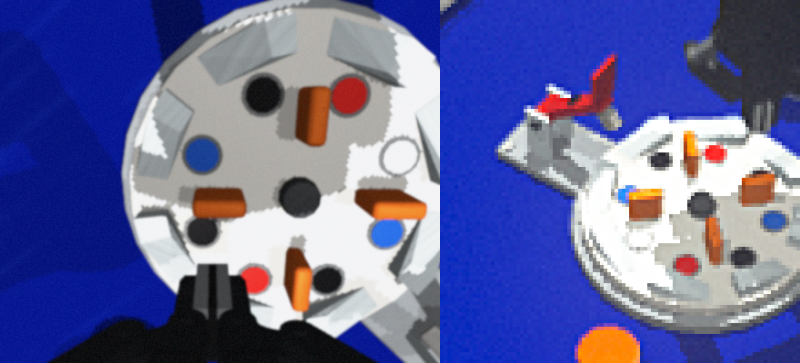

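The pawl stands up at about 0.65 rad with the wheel unmoved. The finger is on the counter-clockwise side of fin 3, as planned. Descending.

Emit:
{"op": "send_rows", "data": {
  "plan": [
    [[0, 0.1, 0], [0, 0, 0]],
    [[0, 0.1, 0], [0, 0, 0]],
    [[0, 0.1, 0], [0, 0, 0]],
    [[0, 0.08, 0], [0, 0, 0]],
    [[0, 0.02, 0], [0, 0, 0]],
    [[0, 0, 0], [0, 0, 0]]
  ]
}}

```text
time: 10.25
eef_pos: [0.4771, -0.0668, 0.0544]
tcp_rot: [-0.671, 0.223, -0.222, 0.671]
contact_force: [-0.6, 0.1, 0.6]
opening: -0.0
```

Run:
```python
from h import *
where()
# tool on arc: fin angle a (deg), finger centre at radius 46 along fin, 16mm + gap on ccw side
s=get_state()
def pos(a,gap):
    a=np.radians(a);return np.array([.046*np.cos(a)-(.016+gap)*np.sin(a),.046*np.sin(a)+(.016+gap)*np.cos(a)])
A=[222.6,222.6]+[222.6-7*i for i in range(1,7)];G=[.008]+[0]*7
prev=None
for a,g in zip(A,G):
    p=pos(a,g);yaw=a+90
    if prev is not None:
        d=p-prev[0];y=np.radians(prev[1]);tx=d@[np.cos(y),np.sin(y)];Z=np.cross([np.cos(y),np.sin(y),0],[0,0,-1])[:2]
        print(a,np.round(tx/.12,4),np.round(d@Z/.12,4),"turn",round(-(yaw-prev[1])/360,4))
    prev=(p,yaw)
```

```text
t 10.25 tip feeder mm [-18.7 -48.4  40.4] yaw -47.6 down [-0.001  0.    -1.   ] F [-0.6  0.1  0.6] open -0.0 0.014
222.6 -0.0667 0.0 turn -0.0
215.6 -0.0477 -0.0134 turn 0.0194
208.6 -0.0477 -0.0134 turn 0.0194
201.6 -0.0477 -0.0134 turn 0.0194
194.6 -0.0477 -0.0134 turn 0.0194
187.6 -0.0477 -0.0134 turn 0.0194
180.6 -0.0477 -0.0134 turn 0.0194
```

Emit:
{"op": "send_rows", "data": {
  "plan": [
    [[-0.035, 0, 0], [0, 0, 0]],
    [[-0.03, 0, 0], [0, 0, 0]],
    [[-0.024, 0, -0.007], [0, 0.0097, 0]],
    [[-0.024, 0, -0.007], [0, 0.0097, 0]],
    [[-0.024, 0, -0.007], [0, 0.0097, 0]],
    [[-0.024, 0, -0.007], [0, 0.0097, 0]],
    [[-0.024, 0, -0.007], [0, 0.0097, 0]],
    [[-0.024, 0, -0.007], [0, 0.0097, 0]],
    [[-0.024, 0, -0.007], [0, 0.0097, 0]],
    [[-0.024, 0, -0.007], [0, 0.0097, 0]],
    [[0, 0, 0], [0, 0, 0]]
  ]
}}

```text
time: 11.35
eef_pos: [0.451, -0.0493, 0.0555]
tcp_rot: [-0.598, 0.378, -0.378, 0.598]
contact_force: [-0.1, -0.9, 0.3]
opening: -0.004
```

```bash
cat >> h.py <<'E'
def wheel(c,guess,nfin=(1,2,3,4)):
    """fit wheel angle from orange blobs, comparing with projected fins"""
    H=cv2.cvtColor(c["img"],cv2.COLOR_BGR2HSV);m=cv2.inRange(H,(5,150,60),(20,255,255))
    n,l,st,ce=cv2.connectedComponentsWithStats(m)
    hub=proj(c,F(0,0,.045));B=[ce[i] for i in range(1,n) if st[i,4]>12]
    for k in nfin:
        best=None
        for w in np.arange(guess-.4,guess+.4,.005):
            a=np.radians(90*k-45)+w
            p=proj(c,F(.046*np.cos(a),.046*np.sin(a),.045));d=min(np.linalg.norm(p-b) for b in B)
            if best is None or d<best[0]:best=(round(d,1),round(w,3))
        print("fin",k,"err px, wheel",best)
E
python3 - <<'E'
from h import *
where();wheel(read_camera("scene"),-.5);wheel(wcam(),-.5)
import plant
for n in("top0","scene0"):
    c=read_camera(n[:-1]);c["img"]=cv2.imread(f"pics/{n}.png");print(n);wheel(c,0)
E
```

```text
t 11.35 tip feeder mm [-41.  -26.2  41.5] yaw -75.5 down [ 0.001 -0.    -1.   ] F [-0.1 -0.9  0.3] open -0.0 0.014
fin 1 err px, wheel (np.float64(0.5), np.float64(-0.35))
fin 2 err px, wheel (np.float64(2.0), np.float64(-0.585))
fin 3 err px, wheel (np.float64(0.4), np.float64(-0.62))
fin 4 err px, wheel (np.float64(3.4), np.float64(-0.415))
fin 1 err px, wheel (np.float64(2.3), np.float64(-0.475))
fin 2 err px, wheel (np.float64(3.7), np.float64(-0.52))
fin 3 err px, wheel (np.float64(1.3), np.float64(-0.57))
fin 4 err px, wheel (np.float64(27.4), np.float64(-0.52))
top0
fin 1 err px, wheel (np.float64(35.2), np.float64(0.395))
fin 2 err px, wheel (np.float64(33.8), np.float64(-0.39))
fin 3 err px, wheel (np.float64(50.2), np.float64(-0.4))
fin 4 err px, wheel (np.float64(52.5), np.float64(0.395))
scene0
fin 1 err px, wheel (np.float64(1.3), np.float64(0.025))
fin 2 err px, wheel (np.float64(0.7), np.float64(-0.1))
fin 3 err px, wheel (np.float64(1.6), np.float64(-0.17))
fin 4 err px, wheel (np.float64(0.7), np.float64(0.05))
```

Emit:
{"op": "send_rows", "data": {
  "plan": [
    [[-0.024, 0, -0.007], [0, 0.0097, 0]],
    [[-0.024, 0, -0.007], [0, 0.0097, 0]],
    [[-0.024, 0, -0.007], [0, 0.0097, 0]],
    [[0, 0, 0], [0, 0, 0]]
  ]
}}

```text
time: 11.95
eef_pos: [0.4456, -0.0423, 0.0552]
tcp_rot: [-0.561, 0.431, -0.431, 0.561]
contact_force: [-0.1, 0.2, -0.1]
opening: 0.001
```

Run:
```python
from h import *
where();wheel(wcam(),-.7);s=get_state();print(s["qpos"].round(2))
```

```text
t 11.95 tip feeder mm [-45.  -18.3  41.2] yaw -85.9 down [ 0.  0. -1.] F [-0.1  0.2 -0.1] open 0.0 0.014
fin 1 err px, wheel (np.float64(2.7), np.float64(-0.65))
fin 2 err px, wheel (np.float64(4.1), np.float64(-0.705))
fin 3 err px, wheel (np.float64(1.1), np.float64(-0.75))
fin 4 err px, wheel (np.float64(28.0), np.float64(-0.695))
[-0.32  0.04  2.25  0.    0.85 -0.58]
```

Emit:
{"op": "send_rows", "data": {
  "plan": [
    [[0.05, 0, 0], [0, 0, 0]],
    [[0.05, 0, 0], [0, 0, 0]],
    [[0, -0.15, 0], [0, 0, 0]],
    [[0, -0.3, 0], [0, 0, 0]],
    [[0, -0.3, 0], [0, 0, 0]],
    [[0, -0.3, 0], [0, 0, 0]],
    [[0, -0.3, 0], [0, 0, 0]],
    [[0, 0, 0], [0, 0, 0]]
  ]
}}

```text
time: 12.8
eef_pos: [0.4521, -0.0557, 0.2235]
tcp_rot: [-0.559, 0.427, -0.435, 0.562]
contact_force: [0.3, 0.0, 0.4]
opening: -0.003
```

Run:
```python
from h import *
where();c=wcam();cv2.imwrite("pics/w6.png",cv2.resize(c["img"],None,fx=1.5,fy=1.5))
cv2.imwrite("pics/s6.png",read_camera("scene")["img"])
print(np.round(proj(c,F(0,0,.038))*1.5),np.round(proj(c,F(.15,0,.052))*1.5))
```

```text
t 12.8 tip feeder mm [-41.  -32.8 209.5] yaw -86.0 down [ 0.011 -0.004 -1.   ] F [0.3 0.  0.4] open -0.0 0.014
[446. 203.] [692. 223.]
```

View pics/w6.png

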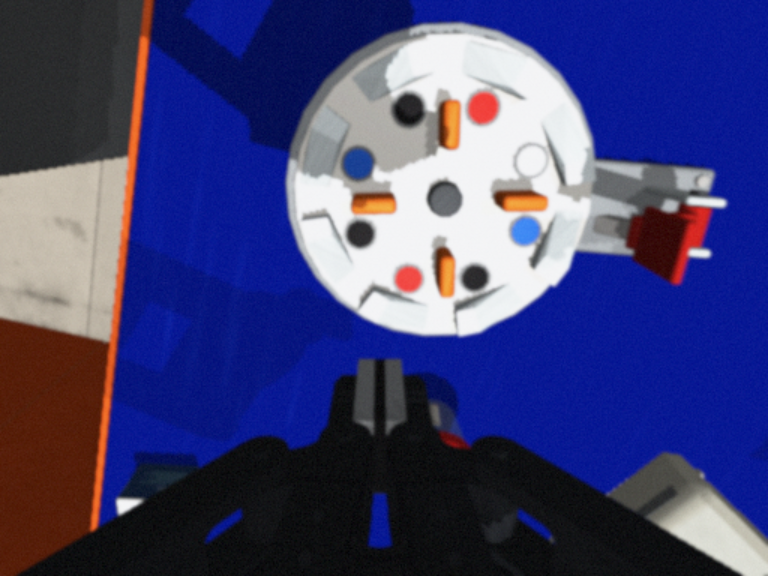

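Run:
```python
from h import *
c=wcam();g=lambda u,v:((u+.5)/1.5-.5,(v+.5)/1.5-.5)
P=lambda u,v,z=.056:ray(c,*g(u,v),z)
ang=lambda a,b:np.degrees(np.arctan2(*(b-a)[[1,0]]))
l,r,t,b=P(374,204),P(525,201.5),P(452,124),P(447,273)
print("len",np.linalg.norm(r-l),np.linalg.norm(t-b),"fin1-3",ang(l,r)-np.degrees(YAW),"fin2-4",ang(b,t)-np.degrees(YAW)-90)
h=P(445,199,.038);p=P(702,227,.055);print("hub",h,F(0,0,.038),"hinge yaw",ang(h,p),np.linalg.norm(p-h))
# same for start picture w1 using the pose then
T=np.eye(4);
```

```text
len 0.08789808743810909 0.08638175704543555 fin1-3 4.908660726891746 fin2-4 4.612422671433819
hub [ 0.47971323 -0.01137829  0.038     ] [ 0.4863 -0.0158  0.038 ] hinge yaw 9.551996685872902 0.15271994531922808
```

Run:
```python
from h import *
rows((-.045,-.032,.041),-86,6)
rows((-.0462,-.0155,.041),-89.5,6)
```

```text
shift mm [  1.4 161.6  -0.6] turn deg [ 0.  0. -0.] | rows 6 [ 0.0019  0.2244 -0.0008] [ 0.  0. -0.]
shift mm [-15.2 161.6  -0.6] turn deg [ 0.   3.5 -0. ] | rows 6 [-0.0211  0.2244 -0.0009] [ 0.      0.0016 -0.    ]
```

Emit:
{"op": "send_rows", "data": {
  "plan": [
    [[0, 0.25, 0], [0, 0, 0]],
    [[0, 0.3, 0], [0, 0, 0]],
    [[0, 0.3, 0], [0, 0, 0]],
    [[0, 0.3, 0], [0, 0, 0]],
    [[0, 0.2, 0], [0, 0, 0]],
    [[0, 0, 0], [0, 0, 0]],
    [[0, 0, 0], [0, 0, 0]]
  ]
}}

```text
time: 13.65
eef_pos: [0.4478, -0.0538, 0.0541]
tcp_rot: [0.561, -0.432, 0.43, -0.56]
contact_force: [0.4, 0.1, 0.1]
opening: 0.0
```

Run:
```python
from h import *
where();rows((-.0462,-.0155,.041),-89.5,5)
```

```text
t 13.65 tip feeder mm [-45.1 -30.   40.1] yaw -86.0 down [-0.003  0.001 -1.   ] F [0.4 0.1 0.1] open 0.0 0.014
shift mm [-14.6  -0.9  -0.1] turn deg [ 0.2  3.5 -0.1] | rows 5 [-0.0243 -0.0015 -0.0002] [ 0.0001  0.002  -0.0001]
```

Push, then retreat, rise and turn back toward yaw 180 for the pressing.

Emit:
{"op": "send_rows", "data": {
  "plan": [
    [[-0.036, 0, 0], [0, 0.0097, 0]],
    [[-0.036, 0, 0], [0, 0, 0]],
    [[-0.026, 0, 0], [0, 0, 0]],
    [[-0.012, 0, 0], [0, 0, 0]],
    [[-0.012, 0, 0], [0, 0, 0]],
    [[0, 0, 0], [0, 0, 0]]
  ]
}}

```text
time: 14.25
eef_pos: [0.4459, -0.0398, 0.0555]
tcp_rot: [-0.547, 0.447, -0.448, 0.548]
contact_force: [0.5, -0.5, -0.2]
opening: -0.001
```

Run:
```python
from h import *
where()
```

```text
t 14.25 tip feeder mm [-44.2 -15.9  41.5] yaw -89.4 down [ 0.001 -0.    -1.   ] F [ 0.5 -0.5 -0.2] open -0.0 0.014
```

Emit:
{"op": "send_rows", "data": {
  "plan": [
    [[0.05, 0, 0], [0, 0, 0]],
    [[0.05, 0, 0], [0, 0, 0]],
    [[0, -0.25, 0], [0, 0, 0]],
    [[0, -0.3, 0], [0, 0, 0]],
    [[0, -0.3, 0], [0, 0, 0]],
    [[0, -0.3, 0], [0, 0, 0]],
    [[0, -0.2, 0], [0, 0, 0]],
    [[0, 0, 0], [0, 0, 0]],
    [[0, 0, 0], [0, 0, 0]]
  ]
}}

```text
time: 15.15
eef_pos: [0.4479, -0.0518, 0.2168]
tcp_rot: [-0.547, 0.448, -0.448, 0.547]
contact_force: [-0.2, 0.9, -0.6]
opening: -0.001
```

Run:
```python
from h import *
where();c=wcam();cv2.imwrite("pics/w7.png",c["img"][0:240,190:430]);
H=cv2.cvtColor(c["img"],cv2.COLOR_BGR2HSV)
for nm,f in(("now",c["img"]),):
    H=cv2.cvtColor(f,cv2.COLOR_BGR2HSV);n,l,st,ce=cv2.connectedComponentsWithStats(cv2.inRange(H,(5,150,150),(20,255,255)))
    q=[ce[i] for i in range(1,n) if st[i,4]>60 and 170<ce[i][0]<400];print(np.round(q,1))
I=cv2.resize(cv2.imread("pics/w6.png"),(512,384));H=cv2.cvtColor(I,cv2.COLOR_BGR2HSV);n,l,st,ce=cv2.connectedComponentsWithStats(cv2.inRange(H,(5,150,150),(20,255,255)))
print("before",np.round([ce[i] for i in range(1,n) if st[i,4]>60 and 170<ce[i][0]<400],1))
```

```text
t 15.15 tip feeder mm [-44.6 -28.1 202.8] yaw -89.5 down [ 0.  0. -1.] F [-0.2  0.9 -0.6] open -0.0 0.014
[[304.5  86.5]
 [355.1 139.2]
 [252.4 142. ]
 [302.2 189.1]]
before [[300.8  82. ]
 [349.5 134.7]
 [249.  136.7]
 [297.4 183.6]]
```

Emit:
{"op": "send_rows", "data": {
  "plan": [
    [[0, 0, 0], [0, 0.0229, 0]],
    [[0, 0, 0], [0, 0.0229, 0]],
    [[0, 0, 0], [0, 0.0229, 0]],
    [[0, 0, 0], [0, 0.0229, 0]],
    [[0, 0, 0], [0, 0.0229, 0]],
    [[0, 0, 0], [0, 0.0229, 0]],
    [[0, 0, 0], [0, 0.0229, 0]],
    [[0, 0, 0], [0, 0.0229, 0]],
    [[0, 0, 0], [0, 0.0229, 0]],
    [[0, 0, 0], [0, 0.0229, 0]],
    [[0, 0, 0], [0, 0.0229, 0]],
    [[0, 0, 0], [0, 0, 0]]
  ]
}}

```text
time: 16.4
eef_pos: [0.4468, -0.0513, 0.2147]
tcp_rot: [-0.068, 0.705, -0.703, 0.065]
contact_force: [-0.1, -0.3, -1.2]
opening: -0.001
```

Run:
```python
from h import *
where();rows((.116,0,.18),180,8);b=read_camera("scene")
print([(t,np.round(proj(b,pt(-.038,.006,t)),1)) for t in (.5,.6,.7)],padpx(b["img"]))
c=wcam();cv2.imwrite("pics/w8.png",cv2.resize(np.hstack([c["img"][:260,110:430],cv2.resize(b["img"][150:240,205:305],(289,260))]),None,fx=1.3,fy=1.3))
```

```text
t 16.4 tip feeder mm [-45.5 -27.3 200.7] yaw -180.1 down [-0.004  0.002 -1.   ] F [-0.1 -0.3 -1.2] open -0.0 0.014
shift mm [-161.5   20.1  -27.7] turn deg [ 0.1 -0.1  0.2] | rows 8 [-0.1682  0.0209 -0.0289] [ 0.     -0.      0.0001]
[(0.5, array([233.2, 168.7])), (0.6, array([232.4, 167.7])), (0.7, array([231.6, 166.7]))] []
```

View pics/w8.png

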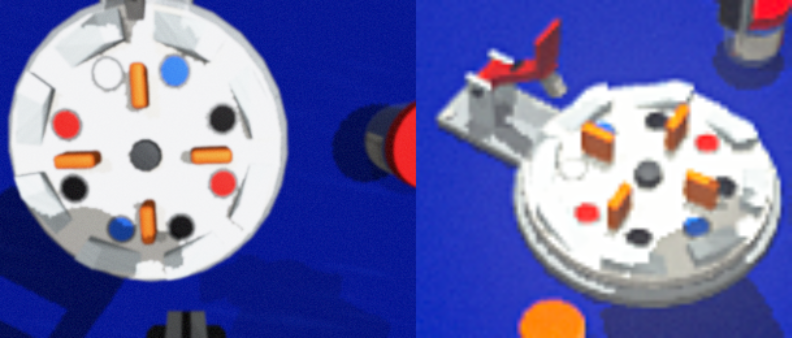

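Run:
```python
from h import *
c=wcam();ang=lambda a,b:np.degrees(np.arctan2(*(b-a)[[1,0]]))
H=cv2.cvtColor(c["img"],cv2.COLOR_BGR2HSV);n,l,st,ce=cv2.connectedComponentsWithStats(cv2.inRange(H,(5,150,150),(20,255,255)))
q=[ce[i] for i in range(1,n) if st[i,4]>60 and 110<ce[i][0]<320 and ce[i][1]<230];print(np.round(q,1))
P=[ray(c,*p,.054) for p in q]
P=sorted(P,key=lambda p:-p[0]);print("fin1-3",ang(P[3],P[0])-np.degrees(YAW));P=sorted(P,key=lambda p:p[1]);print("fin2-4",ang(P[0],P[3])-90-np.degrees(YAW))
g=lambda u,v:(u/1.3+110,v/1.3)
hub=ray(c,*g(145.5,155),.038);print(hub,F(0,0,.038))
w=cv2.resize(cv2.imread("pics/w1.png"),(512,384))
```

```text
[[215.9  66. ]
 [271.8 119.8]
 [167.3 123.5]
 [222.8 172. ]]
fin1-3 1.8955335557370958
fin2-4 2.010325055687046
[ 0.48813621 -0.015641    0.038     ] [ 0.4863 -0.0158  0.038 ]
```

Wheel reads about -0.75 rad, so the nose should drop into the notch. Next: above the pawl arm.

Emit:
{"op": "send_rows", "data": {
  "plan": [
    [[-0.168, 0, -0.029], [0, 0, 0]],
    [[-0.168, 0, -0.029], [0, 0, 0]],
    [[-0.168, 0, -0.029], [0, 0, 0]],
    [[-0.168, 0, -0.029], [0, 0, 0]],
    [[-0.168, 0, -0.029], [0, 0, 0]],
    [[-0.168, 0, -0.029], [0, 0, 0]],
    [[-0.168, 0, -0.029], [0, 0, 0]],
    [[-0.17, 0, -0.029], [0, 0, 0]],
    [[0, 0.15, 0], [0, 0, 0]],
    [[0, 0.15, 0], [0, 0, 0]],
    [[0, 0, 0], [0, 0, 0]]
  ]
}}

```text
time: 17.65
eef_pos: [0.5994, 0.0064, 0.1772]
tcp_rot: [-0.069, 0.705, -0.703, 0.064]
contact_force: [-0.0, -0.1, -1.0]
opening: 0.004
```

Run:
```python
from h import *
where();rows((.116,0,.105),180,6)
c=wcam();b=read_camera("scene");cv2.imwrite("pics/w9.png",np.hstack([c["img"][90:384,110:410],cv2.resize(b["img"][130:230,195:295],(294,294),interpolation=3)]))
```

```text
t 17.65 tip feeder mm [115.2   0.4 163.2] yaw -180.0 down [-0.007  0.001 -1.   ] F [-0.  -0.1 -1. ] open 0.0 0.014
shift mm [-1.1 58.2  0.5] turn deg [ 0.1 -0.   0.4] | rows 6 [-0.0015  0.0809  0.0008] [ 0.0001 -0.      0.0002]
```

View pics/w9.png

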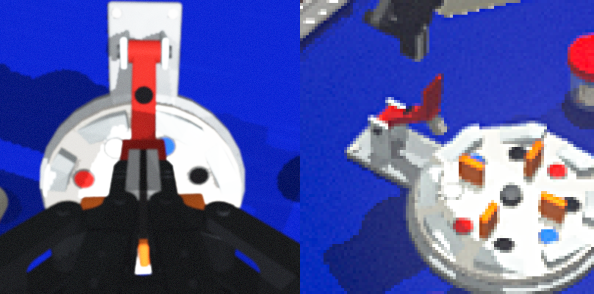

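Finger is centred over the arm with the lip on its wheel side. I'm shifting 4 mm outward for margin, then descending.

Emit:
{"op": "send_rows", "data": {
  "plan": [
    [[-0.035, 0, 0], [0, 0, 0]],
    [[0, 0.12, 0], [0, 0, 0]],
    [[0, 0.12, 0], [0, 0, 0]],
    [[0, 0.12, 0], [0, 0, 0]],
    [[0, 0.1, 0], [0, 0, 0]],
    [[0, 0.05, 0], [0, 0, 0]],
    [[0, 0, 0], [0, 0, 0]]
  ]
}}

```text
time: 18.45
eef_pos: [0.6046, 0.0068, 0.1181]
tcp_rot: [-0.067, 0.704, -0.704, 0.065]
contact_force: [-0.2, -0.2, 0.7]
opening: -0.0
```

Emit:
{"op": "send_rows", "data": {
  "plan": [
    [[0, 0.03, 0], [0, 0, 0]],
    [[0, 0.03, 0], [0, 0, 0]],
    [[0, 0.03, 0], [0, 0, 0]],
    [[0, 0.03, 0], [0, 0, 0]],
    [[0, 0, 0], [0, 0, 0]]
  ]
}}

```text
time: 18.95
eef_pos: [0.6052, 0.0068, 0.1049]
tcp_rot: [-0.067, 0.704, -0.704, 0.066]
contact_force: [0.5, -0.4, -0.8]
opening: -0.0
```

Run:
```python
from h import *
where()
```

```text
t 18.95 tip feeder mm [121.   -0.3  90.9] yaw -180.1 down [-0.001  0.    -1.   ] F [ 0.5 -0.4 -0.8] open -0.0 0.014
```

Emit:
{"op": "send_rows", "data": {
  "plan": [
    [[0, 0.025, 0], [0, 0, 0]],
    [[0, 0.025, 0], [0, 0, 0]],
    [[0, 0.025, 0], [0, 0, 0]],
    [[0, 0.025, 0], [0, 0, 0]],
    [[0, 0, 0], [0, 0, 0]]
  ]
}}

```text
time: 19.45
eef_pos: [0.6053, 0.0067, 0.093]
tcp_rot: [-0.066, 0.704, -0.704, 0.066]
contact_force: [0.4, 0.2, -0.4]
opening: -0.0
```

Run:
```python
from h import *
where();s=get_state();b=read_camera("scene");cv2.imwrite("pics/s10.png",b["img"])
print(padpx(b["img"]))
```

```text
t 19.45 tip feeder mm [121.1  -0.3  79. ] yaw -180.1 down [-0.001  0.    -1.   ] F [ 0.4  0.2 -0.4] open -0.0 0.014
[([230.88, 157.0], 13935), ([217.66, 157.15], 395), ([220.82, 174.15], 177)]
```

Emit:
{"op": "send_rows", "data": {
  "plan": [
    [[0, 0.025, 0], [0, 0, 0]],
    [[0, 0.025, 0], [0, 0, 0]],
    [[0, 0.025, 0], [0, 0, 0]],
    [[0, 0.025, 0], [0, 0, 0]]
  ]
}}

```text
time: 19.9
eef_pos: [0.6055, 0.0067, 0.0813]
tcp_rot: [-0.066, 0.704, -0.704, 0.066]
contact_force: [-0.0, 0.2, 0.8]
opening: -0.0
```

Run:
```python
from h import *
where();b=read_camera("scene");a=read_camera("top");c=wcam()
cv2.imwrite("pics/w11.png",np.hstack([c["img"][40:340,110:410],cv2.resize(b["img"][140:230,205:295],(300,300),interpolation=3)]))
```

```text
t 19.9 tip feeder mm [121.3  -0.4  67.3] yaw -180.1 down [-0. -0. -1.] F [-0.   0.2  0.8] open -0.0 0.014
```

View pics/w11.png

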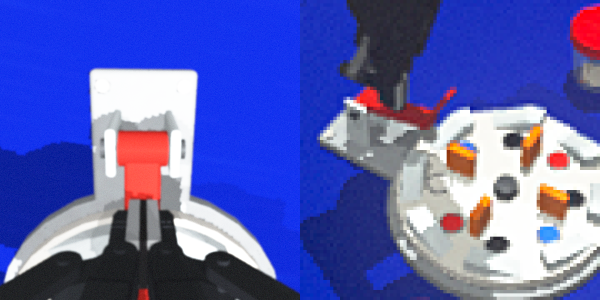

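The pawl is following the finger down (about 0.2–0.25) and the wheel hasn't moved. That was my 12th picture, so the rest is by numbers.

Emit:
{"op": "send_rows", "data": {
  "plan": [
    [[0, 0.015, 0], [0, 0, 0]],
    [[0, 0.015, 0], [0, 0, 0]],
    [[0, 0.015, 0], [0, 0, 0]],
    [[0, 0, 0], [0, 0, 0]]
  ]
}}

```text
time: 20.45
eef_pos: [0.6055, 0.0067, 0.0758]
tcp_rot: [-0.066, 0.704, -0.704, 0.066]
contact_force: [1.0, -0.0, 1.0]
opening: 0.003
```

Emit:
{"op": "send_rows", "data": {
  "plan": [
    [[0, 0.01, 0], [0, 0, 0]],
    [[0, 0.01, 0], [0, 0, 0]],
    [[0, 0, 0], [0, 0, 0]]
  ]
}}

```text
time: 20.75
eef_pos: [0.6055, 0.0067, 0.0735]
tcp_rot: [-0.066, 0.704, -0.704, 0.066]
contact_force: [1.1, 0.4, 0.7]
opening: -0.002
```

Tip z is now 59.5 mm; home is 58.

Emit:
{"op": "send_rows", "data": {
  "plan": [
    [[0, 0.01, 0], [0, 0, 0]],
    [[0, 0, 0], [0, 0, 0]]
  ]
}}

```text
time: 20.95
eef_pos: [0.6056, 0.0067, 0.0724]
tcp_rot: [-0.066, 0.704, -0.704, 0.066]
contact_force: [-0.1, 0.3, -0.1]
opening: 0.001
```

Emit:
{"op": "send_rows", "data": {
  "plan": [
    [[0, 0.008, 0], [0, 0, 0]],
    [[0, 0, 0], [0, 0, 0]]
  ]
}}

```text
time: 21.15
eef_pos: [0.6056, 0.0067, 0.072]
tcp_rot: [-0.066, 0.704, -0.704, 0.066]
contact_force: [-1.6, 0.4, 4.2]
opening: 0.004
```

Run:
```python
from h import *
where()
```

```text
t 21.15 tip feeder mm [121.4  -0.4  58. ] yaw -180.1 down [-0.  0. -1.] F [-1.6  0.4  4.2] open 0.0 0.014
```

Force starts to build at exactly z = 58 mm, which is the home height. I'll press a little further to seat it.

Emit:
{"op": "send_rows", "data": {
  "plan": [
    [[0, 0.008, 0], [0, 0, 0]],
    [[0, 0, 0], [0, 0, 0]]
  ]
}}

```text
time: 21.35
eef_pos: [0.6057, 0.0067, 0.072]
tcp_rot: [0.067, -0.704, 0.704, -0.066]
contact_force: [-3.4, 0.4, 7.4]
opening: -0.001
```

Emit:
{"op": "send_rows", "data": {
  "plan": [
    [[0, 0.006, 0], [0, 0, 0]],
    [[0, 0, 0], [0, 0, 0]],
    [[0, 0, 0], [0, 0, 0]]
  ]
}}

```text
time: 21.65
eef_pos: [0.6057, 0.0067, 0.0719]
tcp_rot: [0.067, -0.704, 0.704, -0.066]
contact_force: [-5.1, 1.4, 10.5]
opening: -0.002
```

Hard stop at 58 mm: home (on a tooth it would be about 65). Rising clear and checking.

Emit:
{"op": "send_rows", "data": {
  "plan": [
    [[0, -0.05, 0], [0, 0, 0]],
    [[0, -0.2, 0], [0, 0, 0]],
    [[0, -0.3, 0], [0, 0, 0]],
    [[0, -0.3, 0], [0, 0, 0]],
    [[0, -0.3, 0], [0, 0, 0]],
    [[0.2, -0.2, 0], [0, 0, 0]],
    [[0.3, -0.05, 0], [0, 0, 0]],
    [[0.3, 0, 0], [0, 0, 0]],
    [[0.3, 0, 0], [0, 0, 0]],
    [[0.2, 0, 0], [0, 0, 0]],
    [[0, 0, 0], [0, 0, 0]],
    [[0, 0, 0], [0, 0, 0]]
  ]
}}

```text
time: 22.85
eef_pos: [0.4527, -0.0224, 0.2381]
tcp_rot: [0.065, -0.704, 0.704, -0.067]
contact_force: [0.2, 0.0, 0.5]
opening: -0.0
```

Run:
```python
from h import *
where();b=read_camera("scene")
print(padpx(cv2.imread("pics/scene0.png")),padpx(b["img"]))
c=wcam();ang=lambda a,b:np.degrees(np.arctan2(*(b-a)[[1,0]]))
H=cv2.cvtColor(c["img"],cv2.COLOR_BGR2HSV);n,l,st,ce=cv2.connectedComponentsWithStats(cv2.inRange(H,(5,150,150),(20,255,255)))
fp=lambda k:proj(c,F(.046*np.cos(np.radians(k)),.046*np.sin(np.radians(k)),.054))
P=[]
for k in(0,90,180,270):
    i=min(range(1,n),key=lambda i:np.linalg.norm(ce[i]-fp(k))+(1e3 if st[i,4]<40 else 0));P.append(ray(c,*ce[i],.054));print(k,ce[i].round(1),fp(k).round(1),st[i,4])
print("fin1-3",ang(P[2],P[0])-np.degrees(YAW),"fin2-4",ang(P[3],P[1])-90-np.degrees(YAW))
```

```text
t 22.85 tip feeder mm [-3.420e+01 -2.000e-01  2.241e+02] yaw -180.2 down [ 0.002 -0.    -1.   ] F [0.2 0.  0.5] open -0.0 0.014
[([234.78, 173.76], 436), ([220.85, 174.19], 158), ([255.17, 183.72], 926)] [([235.02, 173.54], 298)]
0 [248.2  86.6] [251.1  81.9] 176
90 [202.3 133.5] [202.4 133.6] 268
180 [252.1 177.8] [251.6 180.4] 219
270 [298.8 129.7] [300.4 133.3] 261
fin1-3 2.115178673968936 fin2-4 2.0197422297576235
```

Run:
```python
from h import *
c=read_camera("wrist");T=np.eye(4);T[:3,:3]=R.from_quat([0.063,-.704,.704,-.063]).as_matrix();T[:3,3]=[.4837,-.0607,.2454];c["world_from_camera"]=T@c["mount"]
ang=lambda a,b:np.degrees(np.arctan2(*(b-a)[[1,0]]))
I=cv2.resize(cv2.imread("pics/w1.png"),(512,384));H=cv2.cvtColor(I,cv2.COLOR_BGR2HSV);n,l,st,ce=cv2.connectedComponentsWithStats(cv2.inRange(H,(5,150,150),(20,255,255)))
q=[ce[i] for i in range(1,n) if st[i,4]>40 and 150<ce[i][0]<260 and ce[i][1]<200];print(np.round(q,1))
f=lambda u,v:min(q,key=lambda p:np.hypot(p[0]-u,p[1]-v))
P=[ray(c,*f(*x),.054) for x in((174,118),(176,181),(240,182),(240,119))]
print(ang(P[2],P[0])-45-np.degrees(YAW),ang(P[3],P[1])-135-np.degrees(YAW))
```

```text
[[172.7 119.9]
 [240.1 121.5]
 [174.8 185. ]
 [238.8 186.2]]
-2.6170368083600213 -2.2416092824383487
```

```bash
python3 -c "
from plant import *
print(sign_off())"
```

```text
the job is handed in; nothing more can be done
None
```

I lifted the pawl, turned the wheel back one notch, pressed the pawl home, and handed the job in with the arm clear of everything. No verdict was reported, so success rests on my own checks below.

1. **Lift:** I pushed the lip outward and upward with the shut fingertips. The pawl held at about 0.65 rad. The wrist force reached about 18 N at one point; I eased off and it dropped.
2. **Turn:** I pushed fin 3 clockwise in two goes, with a camera check between them. The wrist force read about 1 N or less whenever I checked.
3. **Press:** I pressed on the pawl arm until it hit a hard stop at 58 mm, with up to about 12 N. That is the height given for fully home; on a tooth it would have been about 65 mm.

**Last checks**
- **Pawl:** the black mark is back within 0.4 px of its starting place in the scene view. That puts the pawl at about 0.03 rad or less.
- **Wheel:** about -0.75 rad, within the allowed -0.875 to -0.695.
- **Robot:** the fingertips are about 22 cm above the worktop, and the clock was at about 23 of 51 s.

**What disagreed**
- **Wrist camera:** it put the feeder about 9 to 16 mm off in height compared with the other two cameras. Contact heights agreed with the given dimensions instead.
- **Feeder angle:** estimates ran from 0.17 to 0.20 rad, so the wheel value is uncertain by about 0.02 to 0.03.
- **Wheel turn:** the measured change was about -0.71 rad, because the wheel read about -0.04 at the start. If the true start was nearer 0 or above, the end value would be close to the -0.695 limit.
- **Loose things:** I did not measure them again at the end, but the arm's path stayed clear of them.

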